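# Finish the disc-spring pack of a power-module clamp

## Task

Finish the spring pack on the clamp's upright guide pin: take from the sloping rack the parts that already lie the right way over, and on the two disc springs already there put a third with its hollow side down, then a fourth with its hollow side up, so that each disc faces opposite to its neighbour, and last the flat thick ring on top. Lower each part down the pin without letting it drop, all seated squarely, and leave the spare disc in the rack and everything else on the bench where it is.

Things in the scene. Friction and masses are not known exactly. Their poses are not given: they have to be found in the camera images.
- seat (a point): Middle of the guide pin's foot, where the pack sits, 120 mm above the bench. z up along the pin: steel, 26 mm diameter, 72 mm tall above this point, its last 14 mm tapering to 14 mm. The pack sits on a round plate of 60 mm diameter, 7 mm thick; 12 mm below this point is the top of the heat sink, 110 mm along x, 90 mm along y.
- clamp: Clamp with heat sinks and a white ceramic power device, fixed; origin under its middle on the bench, z up, axes as the seat's. Two steel tie rods 10 mm thick stand at x = +72 and -72 mm and end 75 mm above the seat: reach for the pin with the fingers closing along y.
- base_a_c (a point): Centre of the first disc spring on the pin (same as disc_a, loose), already seated hollow side down.
- base_b_c (a point): Centre of the second disc spring on the pin (loose), already seated hollow side up, 10 mm above the first. The pack's top now stands 20 mm above the seat.
- disc_a_c (a point): Loose steel disc spring, one of three alike in the rack: 64 mm outside, 30 mm hole, 10 mm high, 100 g. Point on its axis, 5 mm from either face; z points to the crown (raised hole) side: z slanting up = hollow side down. The outer edge to grip spans z = -5 to 0 mm, the hole's edge 0 to 5 mm. Facing opposite to the one below it adds 10 mm to the pack; nested, only 5 mm.
- disc_b_c (a point): Disc spring in the rack; same size, point and axes as disc_a. Note for all: fingertips that reach below the outer edge of a hollow-down disc will meet the rim of the hollow-up disc it is set on.
- disc_c_c (a point): Disc spring in the rack; same size, point and axes as disc_a. The parts lie on any of the pads, one each; a disc's way over is seen from its z axis or its shape.
- ring_c (a point): Flat thrust ring of bare steel, loose, in the rack: 68 mm outside diameter, 30 mm hole, 10 mm thick, about 190 g. The point is at its centre, half-way up; z along its axis.
- rack: Black rack, left or right of the clamp, 410 mm along its y; origin under its middle. Bed sloping 32 degrees, low edge to its +x (away from the robot): parts lie tipped so and are drawn off square to the slope. Four pads at y = -150, -50, 50, 150 mm, 42 mm wide, 12 mm above the bed, so fingertips can go down beside a part at its y sides. A lip at the low edge stands 16 mm above the pads.
- yoke: Bystander: dark steel yoke bar with three holes, 176 x 36 x 16 mm, lying on the bench; origin under its middle.
- wrench: Bystander: steel spanner, 190 mm long, flat on the bench; origin under its middle.
- reel_a: Bystander: green solder reel, 64 mm diameter, 52 mm tall, with a red brush standing in it (to 200 mm); origin under its middle.
- reel_b: Bystander: white solder reel, 64 mm diameter, 52 mm tall; origin under its middle.
- flux_jar: Bystander: white flux jar, 72 mm diameter, 75 mm tall; origin under its middle.
- fan: Bystander: small black fan standing on edge, 80 x 80 x 25 mm; origin under its middle.
- board: Bystander: green circuit board, 130 x 90 mm, flat on the bench; origin under its middle.
There are look-alikes about, which are no part of the job. What is shaped like the part that bears base_b_c but orange is not meant.

How it is judged:
On the way, in this order (a step that is already met when the one before it is completed fails the run):
1. a third disc is seated on the pack, hollow side down (((horizontal distance between disc_a_c and seat below 0.004 m and z of disc_a_c in the frame of seat between 0.022 and 0.028 m and angle between disc_a_c's own z axis and vertical below 0.12 rad) or (horizontal distance between disc_b_c and seat below 0.004 m and z of disc_b_c in the frame of seat between 0.022 and 0.028 m and angle between disc_b_c's own z axis and vertical below 0.12 rad) or (horizontal distance between disc_c_c and seat below 0.004 m and z of disc_c_c in the frame of seat between 0.022 and 0.028 m and angle between disc_c_c's own z axis and vertical below 0.12 rad))), for 0.2 s.
2. a fourth disc is seated on it, hollow side up (((horizontal distance between each of disc_a_c, disc_b_c and seat below 0.004 m and z of disc_a_c in the frame of seat between 0.022 and 0.028 m and angle between disc_a_c's own z axis and vertical below 0.12 rad and z of disc_b_c in the frame of seat between 0.032 and 0.038 m and angle between disc_b_c's own z axis and vertical above 3.02 rad) or (horizontal distance between each of disc_a_c, disc_c_c and seat below 0.004 m and z of disc_a_c in the frame of seat between 0.022 and 0.028 m and angle between disc_a_c's own z axis and vertical below 0.12 rad and z of disc_c_c in the frame of seat between 0.032 and 0.038 m and angle between disc_c_c's own z axis and vertical above 3.02 rad) or (horizontal distance between each of disc_b_c, disc_a_c and seat below 0.004 m and z of disc_b_c in the frame of seat between 0.022 and 0.028 m and angle between disc_b_c's own z axis and vertical below 0.12 rad and z of disc_a_c in the frame of seat between 0.032 and 0.038 m and angle between disc_a_c's own z axis and vertical above 3.02 rad) or (horizontal distance between each of disc_b_c, disc_c_c and seat below 0.004 m and z of disc_b_c in the frame of seat between 0.022 and 0.028 m and angle between disc_b_c's own z axis and vertical below 0.12 rad and z of disc_c_c in the frame of seat between 0.032 and 0.038 m and angle between disc_c_c's own z axis and vertical above 3.02 rad) or (horizontal distance between each of disc_c_c, disc_a_c and seat below 0.004 m and z of disc_c_c in the frame of seat between 0.022 and 0.028 m and angle between disc_c_c's own z axis and vertical below 0.12 rad and z of disc_a_c in the frame of seat between 0.032 and 0.038 m and angle between disc_a_c's own z axis and vertical above 3.02 rad) or (horizontal distance between each of disc_c_c, disc_b_c and seat below 0.004 m and z of disc_c_c in the frame of seat between 0.022 and 0.028 m and angle between disc_c_c's own z axis and vertical below 0.12 rad and z of disc_b_c in the frame of seat between 0.032 and 0.038 m and angle between disc_b_c's own z axis and vertical above 3.02 rad))), for 0.2 s.
At the end, for the whole second after the job is handed in: From the pin's foot up: the two first discs, a third hollow side down, a fourth hollow side up, the ring: each within 4 mm of the axis, centres within 3 mm of 5, 15, 25, 35, 45 mm above the seat, level within 0.12 rad, ring at rest; spare disc within 20 mm of its start (horizontal distance between each of base_a_c, base_b_c, ring_c and seat below 0.004 m and z of base_a_c in the frame of seat between 0.002 and 0.008 m and angle between base_a_c's own z axis and vertical below 0.12 rad and z of base_b_c in the frame of seat between 0.012 and 0.018 m and angle between base_b_c's own z axis and vertical above 3.02 rad and z of ring_c in the frame of seat between 0.042 and 0.048 m and (angle between ring_c's own z axis and vertical below 0.12 rad or angle between ring_c's own z axis and vertical above 3.02 rad) and linear speed of ring below 0.02 m/s and ((horizontal distance between each of disc_a_c, disc_b_c and seat below 0.004 m and z of disc_a_c in the frame of seat between 0.022 and 0.028 m and angle between disc_a_c's own z axis and vertical below 0.12 rad and z of disc_b_c in the frame of seat between 0.032 and 0.038 m and angle between disc_b_c's own z axis and vertical above 3.02 rad and distance of disc_c_c from where it was at the start of the episode below 0.02 m) or (horizontal distance between each of disc_a_c, disc_c_c and seat below 0.004 m and z of disc_a_c in the frame of seat between 0.022 and 0.028 m and angle between disc_a_c's own z axis and vertical below 0.12 rad and z of disc_c_c in the frame of seat between 0.032 and 0.038 m and angle between disc_c_c's own z axis and vertical above 3.02 rad and distance of disc_b_c from where it was at the start of the episode below 0.02 m) or (horizontal distance between each of disc_b_c, disc_a_c and seat below 0.004 m and z of disc_b_c in the frame of seat between 0.022 and 0.028 m and angle between disc_b_c's own z axis and vertical below 0.12 rad and z of disc_a_c in the frame of seat between 0.032 and 0.038 m and angle between disc_a_c's own z axis and vertical above 3.02 rad and distance of disc_c_c from where it was at the start of the episode below 0.02 m) or (horizontal distance between each of disc_b_c, disc_c_c and seat below 0.004 m and z of disc_b_c in the frame of seat between 0.022 and 0.028 m and angle between disc_b_c's own z axis and vertical below 0.12 rad and z of disc_c_c in the frame of seat between 0.032 and 0.038 m and angle between disc_c_c's own z axis and vertical above 3.02 rad and distance of disc_a_c from where it was at the start of the episode below 0.02 m) or (horizontal distance between each of disc_c_c, disc_a_c and seat below 0.004 m and z of disc_c_c in the frame of seat between 0.022 and 0.028 m and angle between disc_c_c's own z axis and vertical below 0.12 rad and z of disc_a_c in the frame of seat between 0.032 and 0.038 m and angle between disc_a_c's own z axis and vertical above 3.02 rad and distance of disc_b_c from where it was at the start of the episode below 0.02 m) or (horizontal distance between each of disc_c_c, disc_b_c and seat below 0.004 m and z of disc_c_c in the frame of seat between 0.022 and 0.028 m and angle between disc_c_c's own z axis and vertical below 0.12 rad and z of disc_b_c in the frame of seat between 0.032 and 0.038 m and angle between disc_b_c's own z axis and vertical above 3.02 rad and distance of disc_a_c from where it was at the start of the episode below 0.02 m))); the robot touches nothing.
It fails at once if a bystander (yoke bar, spanner, solder reel, flux jar, fan, circuit board) is pushed more than 25 mm from its place (distance of any of yoke, wrench, reel_a, reel_b, flux_jar, fan, board from where it was at the start of the episode above 0.025 m).
It fails at once if a disc or the ring is let drop down the pin (faster than 0.5 m/s on the pin) ((horizontal distance between disc_a_c and seat below 0.01 m and z of disc_a_c in the frame of seat below 0.068 m and linear speed of disc_a above 0.5 m/s) or (horizontal distance between disc_b_c and seat below 0.01 m and z of disc_b_c in the frame of seat below 0.068 m and linear speed of disc_b above 0.5 m/s) or (horizontal distance between disc_c_c and seat below 0.01 m and z of disc_c_c in the frame of seat below 0.068 m and linear speed of disc_c above 0.5 m/s) or (horizontal distance between ring_c and seat below 0.01 m and z of ring_c in the frame of seat below 0.068 m and linear speed of ring above 0.5 m/s)).
It also fails if it takes over 72 s, if anything falls off the work surface, if the arm or the gripper's body presses on something with over 40 N, if the wrist force passes 120 N, or if a joint passes its speed limit or range.

## Robot

A 6-joint arm with a two-finger parallel gripper is mounted at the origin on the work surface. World frame = base frame: x ahead of the robot, y to its left, z up, the work surface at z = 0. Lengths are in m, angles in rad, forces in N, time in s.
With the tool pointing down it reaches from about 0.35 to 0.975 m from the base axis. Payload 4.9 kg.
Tool frame: the origin (TCP) lies midway between the tips of the shut fingers; the grasp point (between the pads) lies 19 mm behind it; z points along the fingers, y is the line along which they close (so a half turn about z gives the same grasp; the last joint's range is limited). The gripper opens to 85 mm and grips with 20 to 120 N. Pads are 22 mm wide; open, the fingers measure 114 mm over their backs; the gripper's body (76 mm by 85 mm) begins 54 mm behind the grasp point. The pads swing forward as they close: fully open they stand 13 mm farther back than shut.
Start: joints at [-1.452, 0.053, 1.613, -0, 1.476, -0.119], TCP at [0.147, -0.607, 0.231] pointing down, gripper open.
Joint ranges: [-3.01, 3.01], [-1.01, 2.22], [0.06, 2.58], [-1.02, 4.17], [0.09, 2.62], [-3.14, 3.14]. Speed limits (rad/s): [2.57, 2.57, 3.14, 3.14, 3.14, 3.14].

## Interface

Orientations are given as a unit quaternion [w, x, y, z].
In Python, from plant import state, grab_frame, camera_info, job_done, spot_in, masks_of, pinpoint gives the robot as it stands.
- The arm moves only by the shell command python3 -m handwheel 'ROWS' [OPENING]. ROWS is JSON, a list that holds one entry, the list of rows, each a list of 6 numbers: the shift along the world's x, y, z in m, then the turn, a rotation vector about the world's x, y, z in degrees. In form: [[[tx, ty, tz, ax, ay, az], ...]]. A call has 1 to 20 rows; each row shifts and turns the commanded pose from where the row before left it; what a row does not reach is not made up. A row lasts 1/12 s, in which the tool goes at most 41.7 mm and 7.16 degrees, less where a joint would pass 70% of its speed; a pose out of reach is approached as far as the arm can. A call is refused whole if a number of a shift passes 0.0417 or a number of a turn 7.16, either way. A call with a gripper value outside its range is refused whole. OPENING is the opening, from 0 (shut) to 1 (fully open), set as the call begins (- or left out, the last holds). The fingers move at their own pace and stop on an object; the grip force is fixed at half the most. Time passes only in rows, so rows that do not move let the fingers close. It gives the time, the measured TCP pose, the force, the opening and the grip force at its end, in the units of the state.
- state(): the state, without advancing time (a new reading comes with each control period).
- grab_frame(name): name is "side" or "top" or "wrist"; returns (picture, depth): 420x560x3 uint8, blue, green, red; 420x560 float32, m along the optical axis (not along the pixel's ray), 0 where there is no reading.
- camera_info(name): a dict with "fx", "fy", "cx", "cy" (pixels), "T" (4x4, takes a point from camera to world coordinates). Camera axes: x right, y up, looking along -z (the intrinsics and any distortion apply to the point x, -y, -z); pixel columns grow to the right and rows downward; lengths in m; the calibration is good to about 2 mm. A picture is of the moment at which its call begins: read the wrist's pose just before it. camera_info takes no time and is no camera call; for the wrist camera it gives the pose at the moment of the call.
- job_done(): hands the job in; it is judged then, once.
Trained networks look in the newest picture that a camera, given by its name, has taken for a name from the list of things; names that differ only in an ending like _2 or _b are one class to them, and where a whole thing is asked for, a point or a joint stands for the part that bears it (a point fixed in the world has none). Each returns a list of dicts, best first, with "conf" (0 to 1); they miss things now and then, are a little off and sometimes report something else, mostly with a low value. They report only what shows in the picture. A call takes as long as a camera call. They do not tell look-alikes from the thing itself.
- spot_in(camera, thing): "box" ([left, top, width, height] in pixels, round what is visible of it).
- masks_of(camera, thing): "region" (420x560 bool, what is visible of it) and "box" ([left, top, width, height] in pixels, round what is visible of it).
- pinpoint(camera, thing): "position" ([column, row] in pixels: a listed point, or the origin of a listed thing).
The state is a dict: "time": time; "joint_pos": joint angles; "joint_vel": joint speeds; "joint_efforts": joint torques, N m; "tool_pos": TCP position; "tool_rot": TCP orientation; "contact_force": force on the tool from outside, world axes, zero at the start; "ft_torque": the same for the moment, N m; "gripper_width": opening from 0.0 (shut) to 1.0 (fully open); "grasp_force": force on a finger pad.
Only numpy, scipy, OpenCV 4.12 (cv2) and the standard library are available. Lean on these libraries where they do the work, as an engineer would, in place of code of your own. Each camera call takes 0.05 s, during which the arm holds its last target. There are 200 camera calls.

## Working session

There is one attempt and no reset: what is moved stays moved. The work goes in short steps, Python scripts to look and compute and a shell command to move; the robot and the scene stay as the last step left them, time stands still between calls to the robot, and variables do not carry over. Pictures are saved under pics/ and viewed, at most 10 in all, crops included, and the job is handed in when it is done.

```bash
mkdir -p pics; ls
cat > h.py <<'E'
import numpy as np, cv2
from plant import *
def shot(n,f=None):
    p,d=grab_frame(n); c=camera_info(n)
    if f: cv2.imwrite('pics/'+f,p)
    return p,d,c
def w(c,u,v,z):
    q=np.array([(u-c['cx'])/c['fx']*z,-(v-c['cy'])/c['fy']*z,-z,1.]); return (np.array(c['T'])@q)[:3]
def cloud(c,d):
    v,u=np.mgrid[:420,:560]; q=np.stack([(u-c['cx'])/c['fx']*d,-(v-c['cy'])/c['fy']*d,-d,np.ones_like(d)],-1)
    return (q@np.array(c['T']).T)[...,:3]
E
python3 - <<'E'
from h import *
np.set_printoptions(precision=4,suppress=True)
s=state();print(s['time'],s['tool_pos'],s['tool_rot'],s['gripper_width'])
for n in('top','side'):
    p,d,c=shot(n,n+'0.png');print(n,{k:v for k,v in c.items() if k!='T'},np.array(c['T']).tolist())
    P=cloud(c,d)
    for t in('disc_a_c','base_b_c','ring_c','rack','clamp','seat'):
        for r in pinpoint(n,t):
            u,v=r['position'];iu,iv=int(round(u)),int(round(v))
            print(t,round(r['conf'],2),np.round([u,v],1),P[iv,iu] if 0<=iv<420 and 0<=iu<560 else '')
E
```

```text
pics
0.0 [ 0.1471 -0.6068  0.23  ] [-0.0011  0.9929  0.1186 -0.    ] 1.0014549040223952
top {'fx': 468.1795897823425, 'fy': 468.1795897823425, 'cx': 276.76293924919446, 'cy': 200.1613603755048} [[0.016324173749605472, 0.9932320961542875, -0.1149935846921595, 0.4456655880098322], [-0.9998617846642622, 0.016578290017032447, 0.0012537416431256249, -0.040171666816314656], [0.003151653437362377, 0.11495722451882409, 0.9933654431333615, 1.2644428235864802], [0.0, 0.0, 0.0, 1.0]]
disc_a_c 0.87 [175.3 196.7] [0.5909 0.2256 0.0435]
disc_a_c 0.67 [138.5 189.2] [0.611  0.3248 0.0397]
base_b_c 0.95 [335.1 200.9] [ 0.5713 -0.1772  0.1815]
base_b_c 0.88 [367.3 179.6] [ 0.6519 -0.2879 -0.0016]
base_b_c 0.73 [376.6 212.9] [ 0.5614 -0.3139  0.0012]
base_b_c 0.69 [411.3 174.3] [ 0.6694 -0.4067  0.0053]
base_b_c 0.65 [333.7 201. ] [ 0.5719 -0.1755  0.176 ]
ring_c 0.71 [258.4 276.2] [0.3883 0.0044 0.0168]
ring_c 0.68 [212.1 201.8] [0.5792 0.1279 0.0443]
rack 0.92 [197.4 204.3] [0.5736 0.1675 0.0417]
clamp 0.67 [331.8 204.8] [ 0.5667 -0.1757  0.1361]
clamp 0.51 [146.2 277.2] [0.3803 0.3019 0.0054]
seat 0
[... 341 characters left out ...]
813, 0.6484974296853322, 0.7610722984978279, 0.8834127913518276], [0.0, 0.0, 0.0, 1.0]]
disc_a_c 0.86 [231.1 312.1] [0.5963 0.2158 0.0422]
base_b_c 0.7 [171.1 296. ] [0.7315 0.2091 0.0558]
base_b_c 0.69 [257.7 134.3] [ 0.6729 -0.4128  0.0028]
base_b_c 0.68 [273.5 150.9] [ 0.5746 -0.1761  0.1579]
base_b_c 0.57 [250.7 162.2] [ 0.6663 -0.2822  0.0044]
base_b_c 0.39 [287.7 162.4] [ 0.542  -0.1992  0.1032]
ring_c 0.96 [247.9 273.6] [0.5798 0.1224 0.0507]
ring_c 0.47 [215.2 358.4] [0.6024 0.319  0.0451]
rack 0.87 [248.8 307. ] [0.5564 0.2104 0.0688]
clamp 0.91 [273.3 190.1] [ 0.5727 -0.144   0.0473]
seat 0.81 [272.9 158.4] [ 0.5768 -0.1724  0.1369]
seat 0.26 [358.7 182.4] [ 0.3459 -0.2515  0.0081]
```

View pics/top0.png

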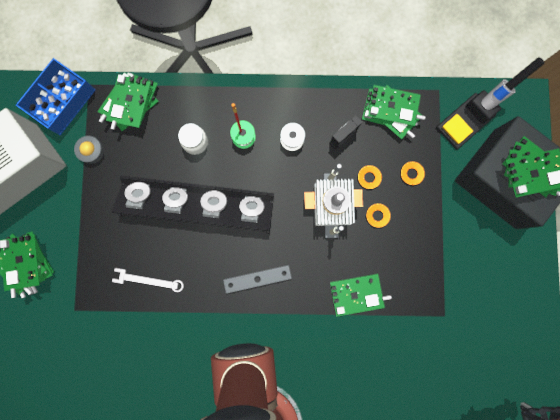

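View pics/side0.png

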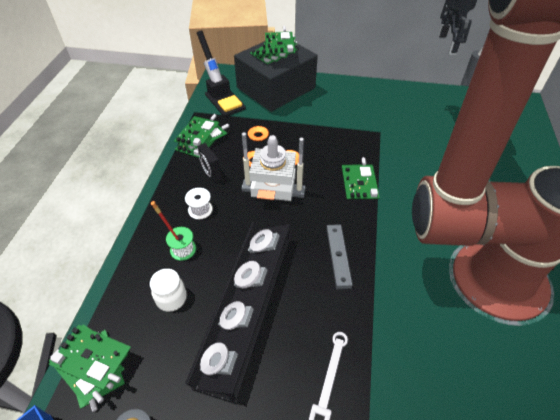

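```bash
python3 -m handwheel '[[[0.017,0.036,0.011,0,0,-1.15],[0.017,0.036,0.011,0,0,-1.15],[0.017,0.036,0.011,0,0,-1.15],[0.017,0.036,0.011,0,0,-1.15],[0.017,0.036,0.011,0,0,-1.15],[0.017,0.036,0.011,0,0,-1.15],[0.017,0.036,0.011,0,0,-1.15],[0.017,0.036,0.011,0,0,-1.15],[0.017,0.036,0.011,0,0,-1.15],[0.017,0.036,0.011,0,0,-1.15],[0.017,0.036,0.011,0,0,-1.15],[0.017,0.036,0.011,0,0,-1.15],[0.017,0.036,0.011,0,0,-1.15],[0.017,0.036,0.011,0,0,-1.15],[0.017,0.036,0.011,0,0,-1.15],[0.017,0.036,0.011,0,0,-1.15],[0.017,0.036,0.011,0,0,-1.15],[0.017,0.036,0.011,0,0,-1.15],[0.017,0.036,0.011,0,0,-1.15],[0.017,0.036,0.011,0,0,-1.15]]]' 1
python3 - <<'E'
from h import *
np.set_printoptions(precision=4,suppress=True)
s=state();print(s['time'],s['tool_pos'],s['tool_rot'])
p,d,c=shot('wrist','w0.png');P=cloud(c,d);np.savez('w0',P=P,d=d,p=p)
print({k:v for k,v in c.items() if k!='T'},np.array(c['T']))
for t in('disc_a_c','ring_c','rack'):
  for r in pinpoint('wrist',t):
    u,v=r['position'];iu,iv=int(round(u)),int(round(v))
    print(t,round(r['conf'],2),np.round([u,v],1),P[iv,iu] if 0<=iv<420 and 0<=iu<560 else '')
E
```

```text
time: 2.37
tool_pos: [0.4876, 0.1148, 0.4521]
tool_rot: [0.0, 0.997, -0.082, 0.0]
contact_force: [1.4, -0.1, -0.5]
gripper_width: 0.995
grasp_force: 0.0
2.3667 [0.4876 0.1148 0.4521] [ 0.      0.9966 -0.0819  0.0005]
{'fx': 333.8189095904809, 'fy': 333.8189095904809, 'cx': 276.97450939513254, 'cy': 217.29829610637805} [[-0.1578  0.9409  0.2997  0.5667]
 [-0.9874 -0.1483 -0.0545  0.1064]
 [-0.0068 -0.3046  0.9525  0.5962]
 [ 0.      0.      0.      1.    ]]
disc_a_c 0.59 [196.7 108.9] [0.5893 0.2329 0.0497]
disc_a_c 0.4 [235.1 112.5] [0.5757 0.1763 0.041 ]
ring_c 0.66 [262.  100.7] [0.585  0.131  0.0454]
ring_c 0.62 [233.7 115.4] [0.5715 0.1786 0.0428]
rack 0.69 [230.5 112.9] [0.5755 0.1845 0.0412]
```

View pics/w0.png

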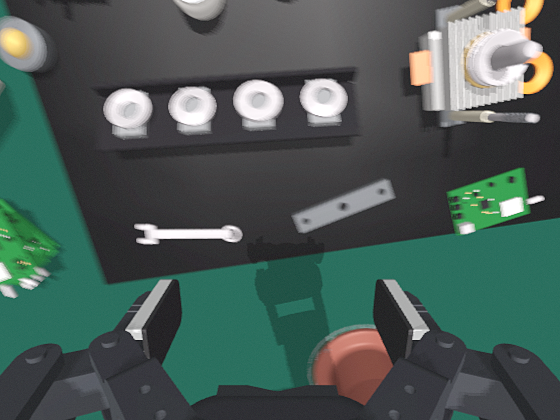

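```bash
cat > rack.py <<'E'
from h import *
np.set_printoptions(precision=4,suppress=True)
from scipy.optimize import least_squares
f=np.load('w0.npz');P=f['P'];p=f['p'].astype(int);d=f['d']
bright=(p.min(-1)>100)&(d>0)
cs=[(128,108),(192,105),(258,101),(324,98)]
vv,uu=np.mgrid[:420,:560]
seg=[]
for u,v in cs:
    m=bright&((uu-u)**2+(vv-v)**2<34**2); seg.append(m)
yaw0=None
pts=[P[m] for m in seg]
cen=np.array([q.mean(0) for q in pts]);
dy=cen[0]-cen[3]; yaw=np.arctan2(-dy[0],dy[1]); print('yaw',np.degrees(yaw))
ax=np.array([np.cos(yaw),np.sin(yaw),0]);ay=np.array([-np.sin(yaw),np.cos(yaw),0])
a=np.radians(32)
# rack x' down slope, n normal
xs=ax*np.cos(a)-np.array([0,0,np.sin(a)]); n=ax*np.sin(a)+np.array([0,0,np.cos(a)])
for q in pts:
    h=q@n; s=np.stack([q@xs,q@ay],-1)
    k=h>np.percentile(h,90)-0.014
    s=s[k];h=h[k]
    # circle by hull
    hull=cv2.minEnclosingCircle((s*1000).astype(np.float32))
    c=np.array(hull[0])/1000
    r=np.linalg.norm(s-c,axis=1)
    prof=[np.median(h[(r>=lo)&(r<lo+.003)])*1000 if ((r>=lo)&(r<lo+.003)).sum()>3 else np.nan for lo in np.arange(.012,.036,.003)]
    top=np.nanmax(prof)/1000
    print('c',c,'R',hull[1],'n',len(h),'prof',np.round(prof,1), 'world@top',c[0]*xs+c[1]*ay+top*n)
    A=np.c_[s,np.ones(len(s))];sel=(r<.032)&(r>.017); co=np.linalg.lstsq(A[sel],h[sel],rcond=None)[0];print(' tilt',co[:2])
E
python3 rack.py
python3 - <<'E'
from h import *
p=cv2.imread('pics/w0.png');cv2.imwrite('pics/w0c.png',cv2.resize(p[70:150,90:360],(800,237),interpolation=cv2.INTER_CUBIC))
E
```

```text
yaw -5.927104627055885
c [0.4494 0.4034] R 47.98295211791992 n 1620 prof [346.  346.7 347.8 347.5 347.5 347.6 347.5 348.2] world@top [0.6042 0.3428 0.0571]
 tilt [0.031  0.0998]
c [0.4502 0.2999] R 45.611366271972656 n 1548 prof [348.1 348.2 348.2 348.  346.9 346.4 345.5 343.9] world@top [0.5943 0.2399 0.0568]
 tilt [ 0.0229 -0.0402]
c [0.4515 0.199 ] R 45.45735549926758 n 1696 prof [348.1 348.8 349.3 349.6 349.7 349.3 349.2 348.8] world@top [0.5857 0.1393 0.0572]
 tilt [0.0151 0.0077]
c [0.4522 0.0974] R 43.7915153503418 n 1545 prof [347.3 348.  347.9 347.6 346.6 345.8 344.9 343.6] world@top [0.5749 0.0382 0.0555]
 tilt [ 0.0231 -0.0299]
```

View pics/w0c.png

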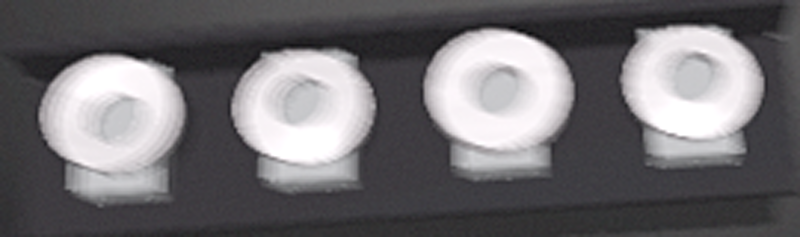

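Run:
```python
from h import *
np.set_printoptions(precision=4,suppress=True)
print(np.round(state()['joint_pos'],3), state()['tool_pos'])
p,d,c=shot('top');P=cloud(c,d)
for t in('reel_a','reel_b','flux_jar','fan','yoke','clamp','rack'):
  for r in masks_of('top',t)[:1]:
    q=P[r['region']&(d>0)];print(t,round(r['conf'],2),'lo',np.percentile(q,3,0),'hi',np.percentile(q,97,0),q[:,2].max())
p,d,c=shot('side');P=cloud(c,d);b=(P[...,0]>.66)&(P[...,0]<.85)&(P[...,1]>-.05)&(P[...,1]<.12)&(P[...,2]>.07)
print('brush',[ (round(z,3),P[b&(abs(P[...,2]-z)<.01)].mean(0)) for z in (.09,.12,.15,.18) if (b&(abs(P[...,2]-z)<.01)).any()])
# clamp rods
b=(abs(P[...,2]-.185)<.012)&(P[...,0]>.44)&(P[...,0]<.7)&(P[...,1]<-.08)&(P[...,1]>-.28)
q=P[b];print(len(q))
for lo,hi in((.44,.53),(.53,.62),(.62,.7)):
  k=q[(q[:,0]>lo)&(q[:,0]<hi)];print(len(k),k.mean(0) if len(k) else '')
```

```text
[ 0.08  -0.277  1.558 -0.     1.861  1.812] [0.4874 0.1135 0.4512]
reel_a 0.87 lo [0.7367 0.0242 0.0005] hi [0.7939 0.0802 0.1473] 0.19137631527138188
reel_b 0.87 lo [0.7367 0.0242 0.0005] hi [0.7939 0.0802 0.1473] 0.19137631527138188
flux_jar 0.65 lo [0.7152 0.1534 0.0019] hi [0.7741 0.2169 0.0785] 0.08185172957632325
fan 0.98 lo [ 0.7385 -0.2511  0.0034] hi [ 0.7951 -0.187   0.0843] 0.08720367346936508
yoke 0.58 lo [ 0.3533 -0.072   0.0104] hi [0.4078 0.0877 0.0207] 0.024010211556184657
clamp 0.65 lo [ 0.5018 -0.2488  0.0061] hi [ 0.652  -0.1208  0.1904] 0.198996708373965
rack 0.75 lo [ 0.5119 -0.0239  0.0168] hi [0.6375 0.3443 0.0669] 0.07433457718526149
brush [(0.09, array([0.7763, 0.061 , 0.0893])), (0.12, array([0.7824, 0.0623, 0.1209])), (0.15, array([0.7878, 0.0642, 0.1497])), (0.18, array([0.7931, 0.067 , 0.1805]))]
136
39 [ 0.5093 -0.1875  0.1863]
61 [ 0.5831 -0.1793  0.1843]
36 [ 0.6525 -0.1824  0.1845]
```

```bash
python3 -m handwheel '[[[0.0133,0.01,-0.0258,0.67,6.37,0.7],[0.0133,0.01,-0.0258,0.67,6.37,0.7],[0.0133,0.01,-0.0258,0.67,6.37,0.7],[0.0133,0.01,-0.0258,0.67,6.37,0.7],[0.0133,0.01,-0.0258,0.67,6.37,0.7],[0.0133,0.01,-0.0258,0,0,0],[0.0133,0.01,-0.0258,0,0,0],[0.0133,0.01,-0.0258,0,0,0],[0.0133,0.01,-0.0258,0,0,0],[0.0133,0.01,-0.0258,0,0,0],[0.0133,0.01,-0.0258,0,0,0],[0.0133,0.01,-0.0258,0,0,0],[0,0,0,0,0,0],[0,0,0,0,0,0],[0,0,0,0,0,0]]]' 1
cat > look.py <<'E'
# measure the part seen by the wrist camera: fit circle (outer edge) in the slope frame
from h import *
import sys
from scipy.spatial.transform import Rotation as R
np.set_printoptions(precision=4,suppress=True)
def tool():
    s=state();q=s['tool_rot'];M=R.from_quat([q[1],q[2],q[3],q[0]]).as_matrix();return np.array(s['tool_pos']),M,s
def part(thing,f):
    t,M,s=tool();print('t',s['time'],'pos',t,'joints',np.round(s['joint_pos'],2));print(M)
    p,d,c=shot('wrist',f);P=cloud(c,d)
    for r in pinpoint('wrist',thing): u,v=np.round(r['position']).astype(int);print('pp',r['conf'],u,v,P[min(v,419),min(u,559)])
    for r in masks_of('wrist',thing):
        q=P[r['region']&(d>0)];
        if len(q)<200: continue
        L=(q-t)@M  # tool coords
        h=-L[:,2]; k=h>np.percentile(h,97)-.013
        cont,_=cv2.findContours(r['region'].astype(np.uint8),cv2.RETR_EXTERNAL,cv2.CHAIN_APPROX_NONE)
        print('mask',round(r['conf'],2),r['box'],'n',len(q),'top(tool z)',np.percentile(L[:,2],3))
        cc,rr=cv2.minEnclosingCircle((L[k][:,:2]*1000).astype(np.float32));cc=np.array(cc)
        lo=np.percentile(L[k][:,:2],.5,0)*1000;hi=np.percentile(L[k][:,:2],99.5,0)*1000
        rad=np.linalg.norm(L[:,:2]*1000-(lo+hi)/2,axis=1)
        prof=[np.median(h[(rad>=a)&(rad<a+3)])*1000 if ((rad>=a)&(rad<a+3)).sum()>3 else np.nan for a in range(12,36,3)]
        A=np.c_[L[:,:2],np.ones(len(L))];sel=(rad>17)&(rad<31)&k;co=np.linalg.lstsq(A[sel],L[sel,2],rcond=None)[0]
        print(' enc',cc,rr,'box c',(lo+hi)/2,'size',hi-lo,'prof',np.round(prof,1),'slope',co[:2])
    return p,d,c,P,t,M
if __name__=='__main__':
    o=part(sys.argv[1],sys.argv[2]);np.savez('last',p=o[0],d=o[1],P=o[3],t=o[4],M=o[5])
E
python3 look.py disc_a_c w1.png
```

```text
time: 4.27
tool_pos: [0.647, 0.2322, 0.143]
tool_rot: [-0.006, 0.96, -0.049, -0.275]
contact_force: [-0.5, 0.7, 0.1]
gripper_width: 1.001
grasp_force: 0.0
t 4.2667 pos [0.647  0.2322 0.143 ] joints [0.18 0.6  1.16 0.14 1.92 1.87]
[[ 0.8436 -0.0969 -0.5282]
 [-0.0898 -0.9952  0.0391]
 [-0.5294  0.0144 -0.8482]]
pp 0.93 293 213 [0.5857 0.2239 0.0479]
mask 0.65 [250.8, 172.5, 80.1, 77.9] n 3979 top(tool z) 0.10062225017374889
 enc [ 0.3827 10.1174] 33.15959548950195 box c [ 1.7906 10.1368] size [62.1765 61.1515] prof [-102.1 -101.4 -101.9 -103.  -104.1 -105.1 -106.1 -111.3] slope [0.0068 0.0163]
```

View pics/w1.png

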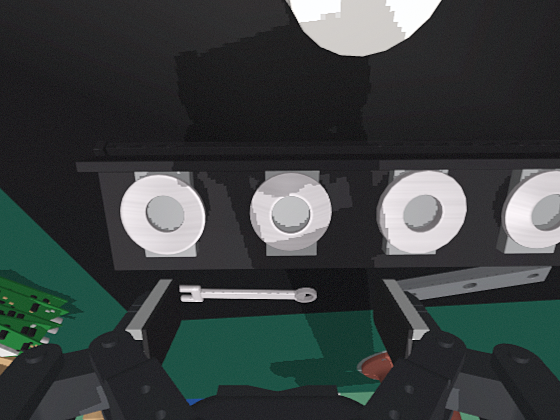

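```bash
cat > circ.py <<'E'
from look import *
def circ(thing,ztool,R0=None,cam='wrist',f=None):
    t,M,s=tool();p,d,c=shot(cam,f);out=[]
    T=np.array(c['T'])
    for r in masks_of(cam,thing):
        cn,_=cv2.findContours(r['region'].astype(np.uint8),cv2.RETR_EXTERNAL,cv2.CHAIN_APPROX_NONE)
        q=max(cn,key=len)[:,0].astype(float)
        ray=np.c_[(q[:,0]-c['cx'])/c['fx'],-(q[:,1]-c['cy'])/c['fy'],-np.ones(len(q))]@T[:3,:3].T@M
        o=(T[:3,3]-t)@M; X=o+ray*((ztool-o[2])/ray[:,2])[:,None]
        (a,b),ax,an=cv2.fitEllipse((X[:,:2]*1000).astype(np.float32)); print(thing,round(r['conf'],2),r['box'],'tool xy mm',round(a,1),round(b,1),'axes',np.round(ax,1))
if __name__=='__main__': circ(sys.argv[1],float(sys.argv[2]),f=sys.argv[3] if len(sys.argv)>3 else None)
E
python3 circ.py disc_a_c 0.106
python3 - <<'E'
import numpy as np
np.set_printoptions(precision=4,suppress=True)
f=np.load('last.npz');L=(f['P']-f['t'])@f['M']
for u,v in((165,284),(150,300),(140,325),(388,284),(400,300),(412,325),(172,290),(385,290)):print(u,v,L[v,u],f['d'][v,u])
m=(f['d']>0)&(f['d']<.25)&(np.abs(L[...,1])<.06)&(np.abs(L[...,0])<.03);print(np.percentile(L[m][:,2],[90,98,99.8]),m.sum())
E
```

```text
165 284 [ 0.0102 -0.0456 -0.0226] 0.1365782
150 300 [ 0.0104 -0.0472 -0.035 ] 0.1246904
140 325 [ 0.0101 -0.0452 -0.0498] 0.110737994
388 284 [ 0.0105  0.0455 -0.0228] 0.13612907
400 300 [ 0.0103  0.0463 -0.0346] 0.124976985
412 325 [ 0.0101  0.0451 -0.0495] 0.110860735
172 290 [ 0.0074 -0.043  -0.0226] 0.1374534
385 290 [ 0.0099  0.0432 -0.0266] 0.13272133
[-0.0353 -0.0214 -0.0157] 27430
```

```bash
python3 circ.py disc_a_c 0.106; python3 circ.py disc_b_c 0.106;  python3 circ.py ring_c 0.1
```

```text
disc_a_c 0.6 [252.8, 173.0, 78.7, 78.3] tool xy mm 2.9 10.2 axes [62.2 62.9]
disc_b_c 0.69 [117.5, 175.6, 88.0, 77.3] tool xy mm 0.2 -88.8 axes [64.1 66.3]
ring_c 0.77 [375.8, 169.6, 88.2, 82.7] tool xy mm 4.1 109.3 axes [65.2 68.2]
```

```bash
python3 -m handwheel '[[[0.0007,-0.0103,-0.0009,0,0,0],[-0.0078,0.0006,-0.0125,0,0,0],[-0.0078,0.0006,-0.0125,0,0,0],[-0.0078,0.0006,-0.0125,0,0,0],[-0.0078,0.0006,-0.0125,0,0,0],[-0.0078,0.0006,-0.0125,0,0,0],[-0.0078,0.0006,-0.0125,0,0,0],[-0.0078,0.0006,-0.0125,0,0,0],[-0.0075,0.0004,-0.0122,0,0,0],[0,0,0,0,0,0],[0,0,0,0,0,0]]]' 1
python3 - <<'E'
from look import *
t,M,s=tool();print(s['time'],t,M[:,2])
t0=np.array([.647,.2322,.1430]);M0=np.array([[ 0.8436,-0.0969,-0.5282],[-0.0898,-0.9952,0.0391],[-0.5294,0.0144,-0.8482]]);print((t-t0)@M0*1000)
E
```

```text
time: 5.73
tool_pos: [0.5845, 0.2266, 0.0402]
tool_rot: [-0.006, 0.96, -0.048, -0.277]
contact_force: [0.5, -0.4, 0.5]
gripper_width: 1.0
grasp_force: 0.0
5.7333 [0.5845 0.2266 0.0402] [-0.5306  0.0384 -0.8467]
[  2.2013  10.1146 120.0192]
```

```bash
python3 -m handwheel '[[[0.0013,-0.0001,0.0021,0,0,0],[0,0,0,0,0,0]]]' 1; python3 -m handwheel '[[[0,0,0,0,0,0],[0,0,0,0,0,0],[0,0,0,0,0,0],[0,0,0,0,0,0],[0,0,0,0,0,0],[0,0,0,0,0,0],[0,0,0,0,0,0]]]' 0
python3 - <<'E'
from look import *
t,M,s=tool();print(s['gripper_width'],s['grasp_force'])
t0=np.array([.647,.2322,.1430]);M0=np.array([[ 0.8436,-0.0969,-0.5282],[-0.0898,-0.9952,0.0391],[-0.5294,0.0144,-0.8482]]);print((t-t0)@M0*1000)
shot('wrist','g1.png')
E
```

```text
time: 5.9
tool_pos: [0.5883, 0.2269, 0.0448]
tool_rot: [-0.007, 0.96, -0.048, -0.274]
contact_force: [0.4, 0.9, -0.2]
gripper_width: 0.998
grasp_force: 0.0
time: 6.48
tool_pos: [0.5883, 0.2271, 0.0449]
tool_rot: [-0.007, 0.96, -0.048, -0.274]
contact_force: [3.3, 0.7, 5.4]
gripper_width: 0.694
grasp_force: 63.2
0.6939763471262795 63.23616731911898
[  2.85     9.3552 114.0269]
```

View pics/g1.png

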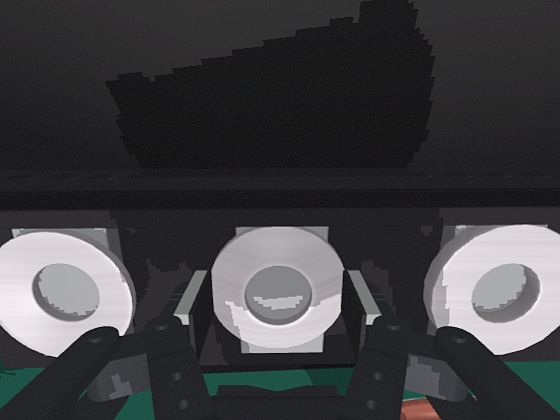

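```bash
python3 -m handwheel '[[[0.004,-0.0003,0.0064,0,0,0],[0.008,-0.0006,0.0128,0,0,0],[0.0106,-0.0008,0.017,0,0,0],[0.0106,-0.0008,0.017,0,0,0],[0.0106,-0.0008,0.017,0,0,0],[0.0106,-0.0008,0.017,0,0,0],[0.0106,-0.0008,0.017,0,0,0],[0,0,0,0,0,0],[0,0,0,0,0,0]]]' 0; python3 look.py disc_a_c g2.png;python3 circ.py disc_a_c -0.012
```

```text
time: 7.28
tool_pos: [0.6528, 0.2218, 0.1485]
tool_rot: [-0.007, 0.96, -0.049, -0.275]
contact_force: [-0.1, -0.0, -1.5]
gripper_width: 0.691
grasp_force: 64.3
t 7.2833 pos [0.6528 0.2218 0.1485] joints [0.17 0.6  1.15 0.14 1.93 1.85]
[[ 0.8446 -0.097  -0.5266]
 [-0.0897 -0.9952  0.0394]
 [-0.5279  0.014  -0.8492]]
mask 0.79 [214.3, 225.2, 129.5, 122.8] n 10698 top(tool z) -0.009892925369812676
 enc [-1.3255  0.0783] 32.73408889770508 box c [-0.3727  0.2428] size [61.7619 58.0333] prof [9.2 9.1 8.6 7.6 6.5 5.5 4.4 3.1] slope [0.024  0.0181]
disc_a_c 0.77 [213.6, 222.9, 128.1, 125.4] tool xy mm 3.0 0.0 axes [58.3 62.2]
```

View pics/g2.png

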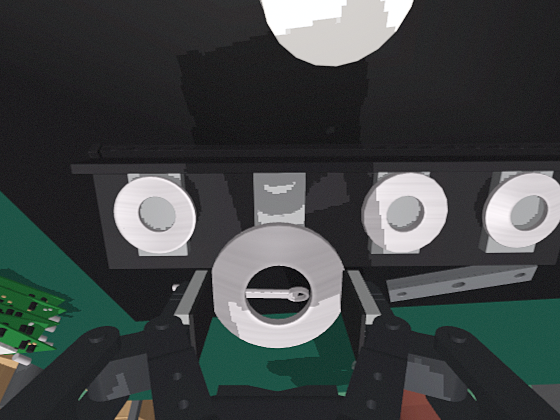

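```bash
python3 -m handwheel '[[[-0.0128,-0.0335,0.0127,-0.55,-5.3,1.2],[-0.0128,-0.0335,0.0127,-0.55,-5.3,1.2],[-0.0128,-0.0335,0.0127,-0.55,-5.3,1.2],[-0.0128,-0.0335,0.0127,-0.55,-5.3,1.2],[-0.0128,-0.0335,0.0127,-0.55,-5.3,1.2],[-0.0128,-0.0335,0.0127,-0.55,-5.3,1.2],[-0.0128,-0.0335,0.0127,0,0,0],[-0.0128,-0.0335,0.0127,0,0,0],[-0.0128,-0.0335,0.0127,0,0,0],[-0.0128,-0.0335,0.0127,0,0,0],[-0.0128,-0.0335,0.0127,0,0,0],[-0.0128,-0.0335,0.0127,0,0,0],[0,0,0,0,0,0],[0,0,0,0,0,0],[0,0,0,0,0,0]]]' 0
cat > pin.py <<'E'
from look import *
from scipy.optimize import least_squares
def ell(mask_contour,c,t,M,z):
    T=np.array(c['T']);q=mask_contour
    ray=np.c_[(q[:,0]-c['cx'])/c['fx'],-(q[:,1]-c['cy'])/c['fy'],-np.ones(len(q))]@T[:3,:3].T@M
    o=(T[:3,3]-t)@M; X=o+ray*((z-o[2])/ray[:,2])[:,None]
    (a,b),ax,an=cv2.fitEllipse((X[:,:2]*1000).astype(np.float32));return np.round([a,b,*ax],1)
def run(f,thing,ztop,zedge):
    t,M,s=tool();print('t',s['time'],'pos',t,'w',s['gripper_width']);print(M)
    p,d,c=shot('wrist',f);P=cloud(c,d);L=(P-t)@M;np.savez('last',p=p,d=d,P=P,t=t,M=M)
    # held part by depth: tool z within grasp zone
    m=((d>0)&(np.abs(L[...,2]+.006)<.009)&(np.hypot(L[...,0],L[...,1])<.036)).astype(np.uint8)
    cn,h=cv2.findContours(m,cv2.RETR_CCOMP,cv2.CHAIN_APPROX_NONE)
    for k,q in enumerate(cn):
        if len(q)>60: print('held','hole' if h[0][k][3]>=0 else 'outer',len(q),ell(q[:,0].astype(float),c,t,M,ztop if h[0][k][3]>=0 else zedge))
    # pin and rods in world depth
    b=(P[...,2]>.165)&(P[...,2]<.21)&(P[...,0]>.47)&(P[...,0]<.69)&(P[...,1]<-.1)&(P[...,1]>-.26)&(d>0)&(L[...,2]>.02)
    n,lab,st,ce=cv2.connectedComponentsWithStats(b.astype(np.uint8))
    for i in range(1,n):
        if st[i][4]>15:
            q=P[lab==i];tp=q[q[:,2]>np.percentile(q[:,2],98)-.003];print('comp',st[i],'top',tp.mean(0),'maxz',np.percentile(q[:,2],98),'in tool',((tp.mean(0)-t)@M)*1000)
    # cylinder fit below the taper
    k=(P[...,2]>.150)&(P[...,2]<.174)&(np.hypot(P[...,0]-.575,P[...,1]+.178)<.025)&(d>0)&(L[...,2]>.02)
    q=P[k]; r=least_squares(lambda x:np.hypot(q[:,0]-x[0],q[:,1]-x[1])-.013,[.575,-.178],loss='soft_l1',f_scale=.001);print('pin cyl',len(q),r.x,'res',np.median(abs(r.fun)))
    for tt in('seat','base_b_c'):
        for r in pinpoint('wrist',tt): print(tt,r['conf'],r['position'])
if __name__=='__main__': run(sys.argv[1],sys.argv[2],float(sys.argv[3]),float(sys.argv[4]))
E
python3 pin.py p1.png disc -0.0095 -0.0045
```

```text
time: 8.78
tool_pos: [0.4976, -0.1796, 0.2988]
tool_rot: [0.024, 1.0, 0.007, -0.001]
contact_force: [0.4, -0.1, -1.2]
gripper_width: 0.689
grasp_force: 64.6
t 8.7833 pos [ 0.4976 -0.1796  0.2988] w 0.6894302771981862
[[ 0.9999  0.0136 -0.0025]
 [ 0.0134 -0.9987 -0.0486]
 [-0.0032  0.0486 -0.9988]]
held outer 446 [-1.  -0.4 64.8 67. ]
held hole 168 [-0.  -0.2 27.6 29.6]
comp [270   0  15   8  91] top [ 0.6464 -0.1837  0.1816] maxz 0.18260722296443663 in tool [149.1063   0.4498 116.8582]
comp [263  87  34  36 993] top [ 0.5797 -0.1855  0.1918] maxz 0.19318673277384726 in tool [ 82.3243   1.839  106.8835]
comp [274 188  16  23 264] top [ 0.5079 -0.1881  0.1949] maxz 0.1960878020071804 in tool [ 10.4883   3.6025 104.1241]
pin cyl 4 [ 0.5798 -0.1856] res 8.466979188665423e-06
base_b_c 0.64 [369.4, 126.7]
base_b_c 0.62 [463.9, 30.4]
base_b_c 0.57 [362.4, 37.4]
```

View pics/p1.png

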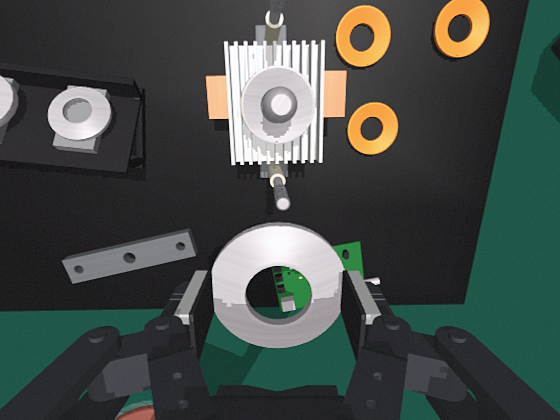

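```bash
python3 -m handwheel '[[[0.0123,-0.002,-0.021,0.93,0,0],[0.0123,-0.002,-0.021,0.93,0,0],[0.0124,-0.002,-0.021,0.93,0,0],[0,0,0,0,0,0],[0,0,0,0,0,0],[0,0,0,0,0,0]]]' 0
python3 pin.py p2.png disc -0.0095 -0.0045; python3 pin.py p3.png disc -0.0095 -0.0045
```

```text
time: 9.43
tool_pos: [0.5353, -0.1854, 0.2374]
tool_rot: [0.001, 1.0, 0.008, -0.001]
contact_force: [-0.3, -0.3, -1.1]
gripper_width: 0.685
grasp_force: 64.8
t 9.4333 pos [ 0.5353 -0.1854  0.2374] w 0.6853923676778574
[[ 0.9999  0.0151 -0.0012]
 [ 0.0151 -0.9999 -0.0017]
 [-0.0012  0.0016 -1.    ]]
held outer 443 [-1.6  0.3 65.5 67. ]
held hole 168 [-0.7  0.6 27.9 29.9]
comp [267  17  22  35 602] top [ 0.6518 -0.1843  0.1965] maxz 0.19783261999168933 in tool [116.5377   0.6106  40.8129]
comp [ 258  145   43   45 1499] top [ 0.5803 -0.1867  0.1931] maxz 0.1943316944106495 in tool [45.1047  1.8704 44.3009]
comp [273 266  18  30 461] top [ 0.5084 -0.189   0.1961] maxz 0.19712156070579265 in tool [-26.8882   3.1306  41.395 ]
pin cyl 119 [ 0.5799 -0.1867] res 3.8783928607972334e-05
seat 0.96 [277.0, 154.4]
base_b_c 0.68 [384.2, 63.6]
base_b_c 0.65 [387.9, 165.7]
t 9.5833 pos [ 0.5356 -0.186   0.2388] w 0.6905476068334735
[[ 0.9999  0.0143  0.0015]
 [ 0.0144 -0.9999 -0.0029]
 [ 0.0015  0.0029 -1.    ]]
held outer 443 [-1.3  0.1 64.9 67.1]
held hole 168 [-0.3  0.4 27.7 29.6]
comp [266  19  21  35 590] top [ 0.6514 -0.1841  0.1953] maxz 0.19670657457988708 in tool [115.7778  -0.3421  43.7354]
comp [ 257  146   43   45 1469] top [ 0.5799 -0.1865  0.192 ] maxz 0.19325171568973887 in tool [44.2018  0.9598 46.9001]
comp [272 266  17  30 452] top [ 0.5079 -0.1888  0.1951] maxz 0.19629127730652948 in tool [-27.7682   2.2182  43.676 ]
pin cyl 114 [ 0.5794 -0.1864] res 3.564761790860252e-05
seat 0.74 [274.4, 158.1]
base_b_c 0.91 [382.6, 66.6]
base_b_c 0.86 [389.4, 165.7]
base_b_c 0.72 [494.5, 57.2]
```

```bash
python3 -m handwheel '[[[0.0226,-0.0001,0,0,0,0],[0.0226,-0.0001,0,0,0,0],[0,0,0,0,0,0],[0,0,-0.012,0,0,0],[0,0,-0.012,0,0,0],[0,0,-0.012,0,0,0],[0,0,-0.006,0,0,0],[0,0,-0.006,0,0,0],[0,0,-0.006,0,0,0],[0,0,-0.006,0,0,0],[0,0,0,0,0,0],[0,0,0,0,0,0]]]' 0
python3 pin.py p4.png disc -0.0095 -0.0045
```

```text
time: 10.73
tool_pos: [0.5802, -0.1863, 0.1765]
tool_rot: [0.001, 1.0, 0.007, -0.001]
contact_force: [0.0, -0.5, -1.3]
gripper_width: 0.693
grasp_force: 64.8
t 10.7333 pos [ 0.5802 -0.1863  0.1765] w 0.6934186887507948
[[ 0.9999  0.0138 -0.0015]
 [ 0.0138 -0.9999 -0.0012]
 [-0.0016  0.0012 -1.    ]]
held outer 443 [-1.3  0.1 65.3 67. ]
held hole 265 [-3.3  0.4 21.3 29. ]
pin cyl 0 [ 0.575 -0.178] res nan
base_b_c 0.93 [394.6, 111.1]
base_b_c 0.82 [402.0, 218.6]
base_b_c 0.57 [530.6, 97.9]
  return _methods._mean(a, axis=axis, dtype=dtype,
  ret = ret.dtype.type(ret / rcount)
```

View pics/p4.png

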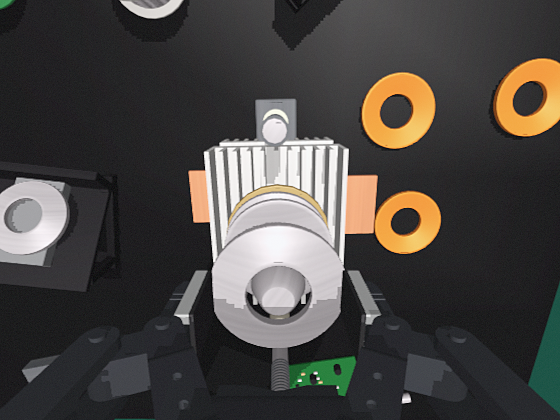

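```bash
python3 -m handwheel '[[[0,0,-0.008,0,0,0],[0,0,-0.008,0,0,0],[0,0,-0.008,0,0,0],[0,0,-0.008,0,0,0],[0,0,0,0,0,0],[0,0,0,0,0,0]]]' 0; python3 -m handwheel '[[[0,0,-0.0015,0,0,0],[0,0,0,0,0,0]]]' 0;python3 -m handwheel '[[[0,0,-0.0015,0,0,0],[0,0,0,0,0,0]]]' 0; python3 -m handwheel '[[[0,0,-0.0015,0,0,0],[0,0,0,0,0,0]]]' 0
```

```text
time: 11.38
tool_pos: [0.5796, -0.186, 0.1434]
tool_rot: [0.0, 1.0, 0.007, -0.002]
contact_force: [0.9, 0.3, -0.0]
gripper_width: 0.689
grasp_force: 64.8
time: 11.55
tool_pos: [0.5805, -0.1864, 0.1435]
tool_rot: [0.001, 1.0, 0.007, -0.0]
contact_force: [0.6, -0.3, -1.5]
gripper_width: 0.688
grasp_force: 64.8
time: 11.72
tool_pos: [0.5805, -0.1863, 0.142]
tool_rot: [0.001, 1.0, 0.007, -0.0]
contact_force: [-0.5, 0.0, -1.2]
gripper_width: 0.687
grasp_force: 64.8
time: 11.88
tool_pos: [0.5803, -0.1862, 0.1402]
tool_rot: [0.001, 1.0, 0.007, -0.001]
contact_force: [-0.2, 0.1, -1.1]
gripper_width: 0.692
grasp_force: 64.8
```

```bash
for i in 1; do python3 -m handwheel '[[[0,0,-0.001,0,0,0],[0,0,0,0,0,0]]]' 0;python3 -m handwheel '[[[0,0,-0.001,0,0,0],[0,0,0,0,0,0]]]' 0; python3 -m handwheel '[[[0,0,-0.001,0,0,0],[0,0,0,0,0,0]]]' 0; done | grep -E 'tool_pos|contact|width'
python3 - <<'E'
from look import *
p,d,c=shot('wrist','p5.png')
E
```

```text
tool_pos: [0.5804, -0.1864, 0.1394]
contact_force: [0.0, 0.4, 0.7]
gripper_width: 0.685
tool_pos: [0.5806, -0.1865, 0.139]
contact_force: [-0.6, -0.7, 1.7]
gripper_width: 0.689
tool_pos: [0.5807, -0.1866, 0.1389]
contact_force: [-3.1, 1.5, 6.9]
gripper_width: 0.692
```

View pics/p5.png

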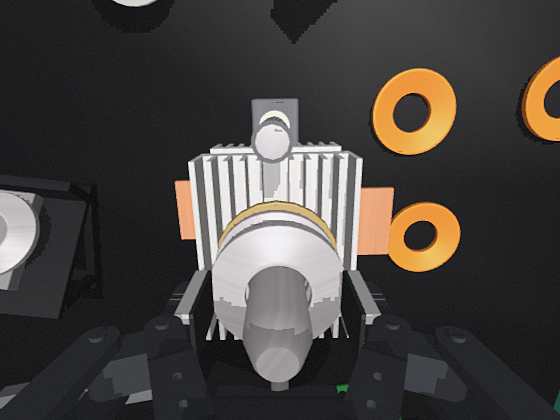

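```bash
python3 -m handwheel '[[[0,0,0.0003,0,0,0],[0,0,0,0,0,0],[0,0,0,0,0,0],[0,0,0,0,0,0],[0,0,0,0,0,0]]]' 1; python3 -m handwheel '[[[0,0,0.006,0,0,0],[0,0,0.02,0,0,0],[0,0,0.04,0,0,0],[0,0,0.04,0,0,0],[0,0,0.03,0,0,0],[0,0,0.015,0,0,0],[0,0,0,0,0,0]]]' 1
python3 - <<'E'
from look import *
t,M,s=tool();print(t)
yaw=np.radians(-6.5);a=np.radians(32);ax=np.array([np.cos(yaw),np.sin(yaw),0]);ay=np.array([-np.sin(yaw),np.cos(yaw),0]);ez=np.array([0,0,1])
X=ax*np.cos(a)-ez*np.sin(a);n=ax*np.sin(a)+ez*np.cos(a);Mt=np.c_[X,-ay,-n]
v=R.from_matrix(Mt@M.T).as_rotvec(degrees=True);print('turn',v,v/6)
p,d,c=shot('top');P=cloud(c,d)
p,d,c=shot('wrist');P=cloud(c,d);rr=np.hypot(P[...,0]-.5797,P[...,1]+.1866)
for lo in range(9,36,3):
    k=(rr*1000>=lo)&(rr*1000<lo+3)&(P[...,2]>.1)&(d>0);print(lo,k.sum(),np.round(np.percentile(P[k][:,2],[10,50,90])*1000,1) if k.sum() else '')
E
```

```text
time: 12.85
tool_pos: [0.5802, -0.1862, 0.1372]
tool_rot: [0.001, 1.0, 0.007, -0.001]
contact_force: [0.2, -0.2, 0.3]
gripper_width: 1.003
grasp_force: 0.0
time: 13.43
tool_pos: [0.5822, -0.1871, 0.2944]
tool_rot: [0.003, 1.0, 0.007, 0.004]
contact_force: [-0.1, -0.3, -0.3]
gripper_width: 0.999
grasp_force: 0.0
[ 0.5822 -0.1871  0.2944]
turn [ 1.9031 32.3663 -7.1834] [ 0.3172  5.3944 -1.1972]
9 1566 [165.4 364.  370.4]
12 1857 [172.2 367.  371.1]
15 1432 [147.2 366.2 370.9]
18 1155 [146.1 366.6 371. ]
21 739 [144.7 146.5 369.8]
24 1014 [143.7 145.8 376.5]
27 1794 [142.  370.3 375.6]
30 2033 [112.3 368.6 375.2]
33 1856 [143.1 368.7 375.6]
```

```bash
python3 -m handwheel '[[[0.0054,0.0362,-0.0105,0,0,0],[0.0054,0.0362,-0.0105,0,0,0],[0.0054,0.0362,-0.0105,0,0,0],[0.0054,0.0362,-0.0105,0,0,0],[0.0054,0.0362,-0.0105,0,0,0],[0.0054,0.0362,-0.0105,0,0,0],[0.0054,0.0362,-0.0105,0,0,0],[0.0054,0.0362,-0.0105,0,0,0],[0.0054,0.0362,-0.0105,0.32,5.39,-1.2],[0.0054,0.0362,-0.0105,0.32,5.39,-1.2],[0.0054,0.0362,-0.0105,0.32,5.39,-1.2],[0.0054,0.0362,-0.0105,0.32,5.39,-1.2],[0.0054,0.0362,-0.0105,0.32,5.39,-1.2],[0.0054,0.0362,-0.0105,0.32,5.39,-1.2],[0,0,0,0,0,0],[0,0,0,0,0,0],[0,0,0,0,0,0]]]' 1
python3 look.py disc_a_c w2.png; python3 circ.py disc_a_c 0.101;python3 circ.py disc_a_c 0.101
```

```text
time: 14.95
tool_pos: [0.6545, 0.32, 0.1381]
tool_rot: [-0.017, 0.958, -0.055, -0.281]
contact_force: [-0.3, 0.6, 0.0]
gripper_width: 0.999
grasp_force: 0.0
t 14.95 pos [0.6545 0.32   0.1381] joints [0.27 0.69 1.05 0.22 1.93 1.98]
[[ 0.8357 -0.1153 -0.5369]
 [-0.0965 -0.9933  0.0632]
 [-0.5406 -0.001  -0.8413]]
```

```bash
cat > dpart.py <<'E'
from look import *
def go(zedge):
    t,M,s=tool();print('t',s['time'],'pos',t);p,d,c=shot('wrist','dp_%d.png'%int(s['time']*100));P=cloud(c,d);L=(P-t)@M
    T=np.array(c['T']);o=(T[:3,3]-t)@M
    b=((d>0)&(p.min(-1)>70)&(abs(L[...,0])<.05)&(abs(L[...,1])<.05)&(L[...,2]>.07)&(L[...,2]<.125)).astype(np.uint8)
    z=L[...,2][b>0]; z0=np.percentile(z,3);print('top z',z0)
    m=b*((L[...,2]<z0+.0078)).astype(np.uint8)
    m=cv2.morphologyEx(m,cv2.MORPH_OPEN,np.ones((5,5),np.uint8))
    cn,h=cv2.findContours(m,cv2.RETR_CCOMP,cv2.CHAIN_APPROX_NONE)
    for k,q in enumerate(cn):
        if len(q)<60: continue
        q=q[:,0].astype(float)
        ray=np.c_[(q[:,0]-c['cx'])/c['fx'],-(q[:,1]-c['cy'])/c['fy'],-np.ones(len(q))]@T[:3,:3].T@M
        zz=z0+zedge; X=o+ray*((zz-o[2])/ray[:,2])[:,None]
        (a,bb),ax,an=cv2.fitEllipse((X[:,:2]*1000).astype(np.float32));print('hole' if h[0][k][3]>=0 else 'outer','tool xy',round(a,1),round(bb,1),np.round(ax,1))
        if h[0][k][3]<0:
            rad=np.hypot(L[...,0]*1000-a,L[...,1]*1000-bb);print(' prof',[(r,round(float(np.median(L[...,2][(rad>=r)&(rad<r+3)&(b>0)])*1000),1)) for r in range(12,34,3) if ((rad>=r)&(rad<r+3)&(b>0)).any()])
            k2=(rad>17)&(rad<31)&(m>0);A=np.c_[L[k2][:,:2],np.ones(k2.sum())];print(' slope',np.linalg.lstsq(A,L[k2][:,2],rcond=None)[0])
go(float(sys.argv[1]))
E
python3 dpart.py 0; python3 dpart.py 0
```

```text
t 15.3 pos [0.6563 0.3199 0.1441]
top z 0.10326076558822433
outer tool xy 3.2 3.0 [62.3 63.1]
 prof [(12, 114.0), (15, 108.7), (18, 107.4), (21, 106.5), (24, 105.4), (27, 104.4), (30, 104.5), (33, 113.7)]
 slope [-0.015  -0.0117  0.1058]
hole tool xy 4.5 3.0 [29.5 29.6]
t 15.35 pos [0.6562 0.32   0.1436]
top z 0.10277197692719009
outer tool xy 3.0 3.1 [62.  63.5]
 prof [(12, 113.5), (15, 108.2), (18, 106.9), (21, 105.9), (24, 104.9), (27, 103.9), (30, 104.1), (33, 113.7)]
 slope [-0.0149 -0.0115  0.1053]
hole tool xy 4.6 3.1 [29.  31.1]
```

```bash
python3 -m handwheel '[[[0.0021,-0.0034,-0.0016,0,0,0],[-0.0076,0.0009,-0.0119,0,0,0],[-0.0076,0.0009,-0.0119,0,0,0],[-0.0076,0.0009,-0.0119,0,0,0],[-0.0076,0.0009,-0.0119,0,0,0],[-0.0076,0.0009,-0.0119,0,0,0],[-0.0076,0.0009,-0.0119,0,0,0],[-0.0076,0.0009,-0.0119,0,0,0],[-0.0076,0.0009,-0.0119,0,0,0],[0,0,0,0,0,0],[0,0,0,0,0,0],[0,0,0,0,0,0],[0,0,0,0,0,0]]]' 1
cat > held.py <<'E'
from look import *
t,M,s=tool();print('t',s['time'],'pos',t,'w',s['gripper_width']);p,d,c=shot('wrist');L=(cloud(c,d)-t)@M
b=(d>0)&(np.hypot(L[...,0],L[...,1])<.036)&(abs(L[...,2]+.005)<.02)&(p.min(-1)>70)
for a in range(12,36,3):
    rad=np.hypot(L[...,0],L[...,1])*1000;k=b&(rad>=a)&(rad<a+3)&(abs(L[...,1])<.028);print(a,k.sum(),np.round(np.median(L[...,2][k])*1000,1) if k.sum() else '')
k=b&(abs(L[...,1])<.027)&(rad>17);print('x extent',np.percentile(L[...,0][k]*1000,[.5,99.5]))
rad=np.hypot(L[...,0],L[...,1])*1000;k=b&(rad>17)&(rad<30)&(abs(L[...,1])<.027);A=np.c_[L[k][:,:2],np.ones(k.sum())];print('slope',np.linalg.lstsq(A,L[k][:,2],rcond=None)[0])
E
python3 held.py
```

```text
time: 16.48
tool_pos: [0.5983, 0.3245, 0.046]
tool_rot: [-0.018, 0.959, -0.055, -0.278]
contact_force: [0.1, -0.1, -0.5]
gripper_width: 1.0
grasp_force: 0.0
t 16.4833 pos [0.5983 0.3245 0.046 ] w 0.999682493566367
12 787 -0.7
15 1655 -5.8
18 1583 -7.1
21 1857 -8.2
24 2179 -9.2
27 2355 -10.1
30 1680 -10.0
33 131 -9.4
x extent [-31.617   34.0825]
slope [-0.012  -0.0014 -0.0085]
```

```bash
python3 -m handwheel '[[[0,0,0,0,0,0],[0,0,0,0,0,0],[0,0,0,0,0,0],[0,0,0,0,0,0],[0,0,0,0,0,0],[0,0,0,0,0,0],[0,0,0,0,0,0]]]' 0;  python3 -m handwheel '[[[0.0043,-0.0004,0.0067,0,0,0],[0.0086,-0.0009,0.0135,0,0,0],[0.0107,-0.0012,0.0168,0,0,0],[0.0107,-0.0012,0.0168,0,0,0],[0.0107,-0.0012,0.0168,0,0,0],[0.0107,-0.0012,0.0168,0,0,0],[0,0,0,0,0,0],[0,0,0,0,0,0]]]' 0; python3 held.py
python3 - <<'E'
from look import *
t,M,s=tool();y=np.radians(1);Mt=np.array([[np.cos(y),np.sin(y),0],[np.sin(y),-np.cos(y),0],[0,0,-1]])
v=R.from_matrix(Mt@M.T).as_rotvec(degrees=True);print('turn',v,v/6,'shift to look',np.array([.535,-.186,.25])-t)
E
```

```text
time: 17.12
tool_pos: [0.5984, 0.3245, 0.0461]
tool_rot: [-0.018, 0.959, -0.055, -0.277]
contact_force: [3.8, -0.0, 6.0]
gripper_width: 0.711
grasp_force: 65.3
time: 17.78
tool_pos: [0.6532, 0.3182, 0.1322]
tool_rot: [-0.018, 0.959, -0.055, -0.278]
contact_force: [-0.9, -0.1, -1.7]
gripper_width: 0.712
grasp_force: 65.1
t 17.7833 pos [0.6532 0.3182 0.1322] w 0.7119228407432326
12 117 -3.4
15 1548 -3.9
18 1576 -5.2
21 1875 -6.2
24 2172 -7.2
27 2233 -8.2
30 1444 -8.2
33 11 -7.7
x extent [-31.5738  30.9228]
slope [-0.0187  0.001  -0.0067]
turn [ -1.75   -32.5238   7.3918] [-0.2917 -5.4206  1.232 ] shift to look [-0.1171 -0.5041  0.1192]
```

```bash
python3 -m handwheel '[[[-0.009,-0.0388,0.0092,-0.29,-5.42,1.23],[-0.009,-0.0388,0.0092,-0.29,-5.42,1.23],[-0.009,-0.0388,0.0092,-0.29,-5.42,1.23],[-0.009,-0.0388,0.0092,-0.29,-5.42,1.23],[-0.009,-0.0388,0.0092,-0.29,-5.42,1.23],[-0.009,-0.0388,0.0092,-0.29,-5.42,1.23],[-0.009,-0.0388,0.0092,0,0,0],[-0.009,-0.0388,0.0092,0,0,0],[-0.009,-0.0388,0.0092,0,0,0],[-0.009,-0.0388,0.0092,0,0,0],[-0.009,-0.0388,0.0092,0,0,0],[-0.009,-0.0388,0.0092,0,0,0],[-0.009,-0.0388,0.0092,0,0,0],[0,0,0,0,0,0],[0,0,0,0,0,0],[0,0,0,0,0,0],[0,0,0,0,0,0]]]' 0
python3 pin.py p6.png disc -0.0035 -0.0083; python3 pin.py p7.png disc -0.0035 -0.0083
python3 - <<'E'
# pack level seen now
from look import *
p,d,c=shot('wrist');P=cloud(c,d);t,M,s=tool();L=(P-t)@M;rr=np.hypot(P[...,0]-.5797,P[...,1]+.1866)*1000
for lo in range(12,36,3):
    k=(rr>=lo)&(rr<lo+3)&(P[...,2]>.11)&(P[...,2]<.17)&(d>0);print(lo,k.sum(),np.round(np.percentile(P[k][:,2],[10,50,90])*1000,1) if k.sum() else '')
k=(rr>18)&(rr<30)&(P[...,2]>.138)&(P[...,2]<.155);A=np.c_[P[k][:,:2]-[.5797,-.1866],np.ones(k.sum())];print(np.linalg.lstsq(A,P[k][:,2],rcond=None)[0])
E
```

```text
time: 19.25
tool_pos: [0.5353, -0.1845, 0.2499]
tool_rot: [-0.001, 1.0, 0.01, -0.0]
contact_force: [0.9, -0.2, 0.3]
gripper_width: 0.706
grasp_force: 65.3
t 19.25 pos [ 0.5353 -0.1845  0.2499] w 0.7059251778592059
[[ 0.9998  0.0194 -0.001 ]
 [ 0.0194 -0.9998  0.0028]
 [-0.0009 -0.0028 -1.    ]]
held outer 445 [-1.  -0.1 65.3 66.5]
held hole 162 [-0.1 -0.1 27.8 29.7]
comp [271  24  20  32 518] top [ 0.6517 -0.1839  0.1957] maxz 0.19698293932241084 in tool [116.3935   1.855   54.023 ]
comp [ 262  144   40   42 1338] top [ 0.5801 -0.1863  0.1924] maxz 0.19366976584252052 in tool [44.7986  2.8769 57.3897]
comp [275 260  16  27 383] top [ 0.5083 -0.1887  0.1955] maxz 0.1966393784392858 in tool [-27.0852   3.8327  54.3701]
pin cyl 554 [ 0.5808 -0.1826] res 0.002804816474528918
seat 0.66 [281.0, 153.8]
base_b_c 0.67 [388.7, 163.9]
base_b_c 0.57 [381.6, 65.9]
t 19.4 pos [ 0.5359 -0.1846  0.2508] w 0.7074069527193729
[[ 0.9998  0.02    0.0003]
 [ 0.02   -0.9998  0.0018]
 [ 0.0004 -0.0018 -1.    ]]
held outer 437 [-1.1  0.1 65.4 66.3]
held hole 162 [-0.3  0.2 27.8 29.7]
comp [271  26  20  31 505] top [ 0.6516 -0.1843  0.1958] maxz 0.19726260534552384 in tool [115.6144   2.0723  55.0698]
comp [ 261  145   41   42 1322] top [ 0.5801 -0.1865  0.1924] maxz 0.19375514769643848 in tool [44.1279  2.8517 58.3887]
comp [275 260  16  27 384] top [ 0.508  -0.189   0.1955] maxz 0.19655795950010568 in tool [-27.9963   3.9485  55.3405]
pin cyl 546 [ 0.581  -0.1827] res 0.0025700457817003875
seat 0.55 [278.2, 152.8]
base_b_c 0.88 [380.7, 67.8]
base_b_c 0.61 [385.6, 165.1]
base_b_c 0.57 [491.8, 58.2]
12 237 [120.4 141.  164.9]
15 428 [149.3 150.4 151.2]
18 638 [148.9 149.8 150.7]
21 747 [147.8 148.7 149.7]
24 866 [146.8 147.6 148.6]
27 959 [145.7 146.7 147.6]
30 710 [115.1 145.7 146.6]
33 67 [112.1 113.1 114.3]
[0.0038 0.0013 0.148 ]
```

```bash
python3 -m handwheel '[[[0.0223,-0.0009,0,0,0,0],[0.0224,-0.001,0,0,0,0],[0,0,0,0,0,0],[0,0,-0.015,0,0,0],[0,0,-0.015,0,0,0],[0,0,-0.015,0,0,0],[0,0,-0.006,0,0,0],[0,0,-0.006,0,0,0],[0,0,-0.006,0,0,0],[0,0,-0.006,0,0,0],[0,0,0,0,0,0],[0,0,0,0,0,0]]]' 0 | grep -E "pos|force|width"; python3 -m handwheel '[[[0,0,-0.006,0,0,0],[0,0,-0.006,0,0,0],[0,0,-0.006,0,0,0],[0,0,-0.006,0,0,0],[0,0,0,0,0,0],[0,0,0,0,0,0]]]' 0| grep -E "pos|force|width"
```

```text
tool_pos: [0.5806, -0.1881, 0.1828]
contact_force: [0.2, -0.1, -0.8]
gripper_width: 0.709
grasp_force: 65.3
tool_pos: [0.5802, -0.1879, 0.1578]
contact_force: [-0.1, -0.2, -1.1]
gripper_width: 0.708
grasp_force: 65.4
```

```bash
python3 -m handwheel '[[[0,0.001,-0.0035,0,0,0],[0,0,0,0,0,0]]]' 0| grep -E "pos|force"; python3 -m handwheel '[[[0,0,-0.0015,0,0,0],[0,0,0,0,0,0]]]' 0| grep -E "pos|force"; python3 -m handwheel '[[[0,0,-0.001,0,0,0],[0,0,0,0,0,0]]]' 0| grep -E "pos|force"
```

```text
tool_pos: [0.5805, -0.1869, 0.1549]
contact_force: [-1.4, 0.1, -1.4]
grasp_force: 65.4
tool_pos: [0.5806, -0.1871, 0.1537]
contact_force: [0.1, -0.5, -1.3]
grasp_force: 65.4
tool_pos: [0.5806, -0.1871, 0.1528]
contact_force: [0.1, 0.1, -1.8]
grasp_force: 65.4
```

```bash
python3 -m handwheel '[[[0,0,-0.001,0,0,0],[0,0,0,0,0,0]]]' 0| grep -E "pos|force"; python3 -m handwheel '[[[0,0,-0.001,0,0,0],[0,0,0,0,0,0]]]' 0| grep -E "pos|force"
```

```text
tool_pos: [0.5806, -0.1871, 0.1517]
contact_force: [0.6, -0.4, -0.2]
grasp_force: 65.4
tool_pos: [0.5805, -0.187, 0.1506]
contact_force: [-0.4, -0.3, -0.9]
grasp_force: 65.4
```

```bash
python3 -m handwheel '[[[0,0,-0.001,0,0,0],[0,0,0,0,0,0]]]' 0| grep -E "pos|force"; python3 -m handwheel '[[[0,0,-0.001,0,0,0],[0,0,0,0,0,0]]]' 0| grep -E "pos|force"
```

```text
tool_pos: [0.5807, -0.1871, 0.1499]
contact_force: [0.3, -0.8, 0.2]
grasp_force: 65.4
tool_pos: [0.5808, -0.1872, 0.1497]
contact_force: [-1.5, 0.9, 4.4]
grasp_force: 65.7
```

```bash
python3 -m handwheel '[[[0,0,0.0003,0,0,0],[0,0,0,0,0,0],[0,0,0,0,0,0],[0,0,0,0,0,0],[0,0,0,0,0,0]]]' 1 | grep -E "pos|force"; python3 -m handwheel '[[[0,0,0.006,0,0,0],[0,0,0.02,0,0,0],[0,0,0.04,0,0,0],[0,0,0.04,0,0,0],[0,0,0.03,0,0,0],[0,0,0.005,0,0,0],[0,0,0,0,0,0],[0,0,0,0,0,0]]]' 1| grep -E "pos|force"
python3 - <<'E'
from look import *
t,M,s=tool();print(s['time'],t)
yaw=np.radians(-6.7);a=np.radians(32);ax=np.array([np.cos(yaw),np.sin(yaw),0]);ay=np.array([-np.sin(yaw),np.cos(yaw),0]);ez=np.array([0,0,1])
X=ax*np.cos(a)-ez*np.sin(a);n=ax*np.sin(a)+ez*np.cos(a);Mt=np.c_[X,-ay,-n]
v=R.from_matrix(Mt@M.T).as_rotvec(degrees=True);print('turn',v/6,'shift',np.array([.633,.121,.146])-t)
p,d,c=shot('wrist');P=cloud(c,d);rr=np.hypot(P[...,0]-.58,P[...,1]+.1866)*1000;L=(P-t)@M
for lo in range(12,38,3):
    k=(rr>=lo)&(rr<lo+3)&(P[...,2]>.11)&(P[...,2]<.185)&(d>0)&(L[...,2]>.02);print(lo,k.sum(),np.round(np.percentile(P[k][:,2],[10,50,90])*1000,1) if k.sum() else '')
E
```

```text
tool_pos: [0.5805, -0.1871, 0.1489]
contact_force: [-1.3, -0.1, 0.3]
grasp_force: 0.0
tool_pos: [0.5806, -0.187, 0.29]
contact_force: [-0.2, 0.3, -1.2]
grasp_force: 0.0
23.35 [ 0.5806 -0.187   0.29  ]
turn [ 0.2575  5.3493 -1.2503] shift [ 0.0524  0.308  -0.144 ]
12 220 [142.1 161.2 179.1]
15 281 [152.7 154.3 155.3]
18 394 [154.4 155.4 156.3]
21 563 [155.4 156.4 157.3]
24 642 [156.4 157.4 158.3]
27 842 [143.6 158.2 159.2]
30 924 [111.6 157.4 159.3]
33 26 [110.7 111.8 112.7]
36 0
```

```bash
python3 -m handwheel '[[[0.0058,0.0342,-0.016,0,0,0],[0.0058,0.0342,-0.016,0,0,0],[0.0058,0.0342,-0.016,0,0,0],[0.0058,0.0342,-0.016,0.26,5.35,-1.25],[0.0058,0.0342,-0.016,0.26,5.35,-1.25],[0.0058,0.0342,-0.016,0.26,5.35,-1.25],[0.0058,0.0342,-0.016,0.26,5.35,-1.25],[0.0058,0.0342,-0.016,0.26,5.35,-1.25],[0.0058,0.0342,-0.016,0.26,5.35,-1.25],[0,0,0,0,0,0],[0,0,0,0,0,0],[0,0,0,0,0,0],[0,0,0,0,0,0],[0,0,0,0,0,0]]]' 1| grep -E "pos|force"
python3 dpart.py 0; python3 dpart.py 0; python3 -c "
from look import *
t,M,s=tool();print(M)"; python3 circ.py ring_c .1;  python3 circ.py disc_a_c .1
```

```text
tool_pos: [0.6334, 0.1196, 0.1487]
contact_force: [0.1, -0.1, -0.1]
grasp_force: 0.0
t 24.5667 pos [0.6334 0.1196 0.1487]
top z 0.10474995592744073
outer tool xy 7.3 1.5 [65.5 66.7]
 prof [(12, 115.7), (15, 106.5), (18, 106.0), (21, 105.9), (24, 106.0), (27, 106.0), (30, 106.2), (33, 106.8)]
 slope [ 0.0021 -0.0079  0.106 ]
hole tool xy 7.5 1.4 [29.2 29.9]
t 24.6167 pos [0.6334 0.1197 0.1488]
top z 0.10519661868392524
outer tool xy 7.2 1.7 [65.7 66.7]
 prof [(12, 116.1), (15, 107.0), (18, 106.4), (21, 106.3), (24, 106.4), (27, 106.4), (30, 106.5), (33, 107.2)]
 slope [ 0.0041 -0.0081  0.1064]
hole tool xy 7.8 1.4 [28.9 29.7]
[[ 0.8442 -0.1181 -0.5228]
 [-0.1    -0.993   0.0629]
 [-0.5266 -0.0009 -0.8501]]
ring_c 0.88 [238.6, 163.3, 81.1, 81.7] tool xy mm 8.9 1.5 axes [63.9 64.4]
```

```bash
python3 -m handwheel '[[[0.0061,-0.0022,-0.0039,0,0,0],[-0.0076,0.0009,-0.0123,0,0,0],[-0.0076,0.0009,-0.0123,0,0,0],[-0.0076,0.0009,-0.0123,0,0,0],[-0.0076,0.0009,-0.0123,0,0,0],[-0.0076,0.0009,-0.0123,0,0,0],[-0.0076,0.0009,-0.0123,0,0,0],[-0.0076,0.0009,-0.0123,0,0,0],[-0.0076,0.0009,-0.0123,0,0,0],[0,0,0,0,0,0],[0,0,0,0,0,0],[0,0,0,0,0,0]]]' 1| grep -E "pos|force"
python3 held.py
```

```text
tool_pos: [0.5787, 0.1257, 0.0443]
contact_force: [0.1, 0.0, 0.6]
grasp_force: 0.0
t 25.8667 pos [0.5787 0.1257 0.0443] w 0.9999300756088645
12 839 -2.7
15 2092 -11.2
18 1671 -12.1
21 1897 -12.2
24 2120 -12.2
27 2132 -12.2
30 1828 -11.9
33 528 -11.9
x extent [-33.7203  30.7216]
slope [-0.0151 -0.0003 -0.0119]
```

```bash
python3 -m handwheel '[[[0,0,0,0,0,0],[0,0,0,0,0,0],[0,0,0,0,0,0],[0,0,0,0,0,0],[0,0,0,0,0,0],[0,0,0,0,0,0],[0,0,0,0,0,0]]]' 0| grep -E "pos|force|width";  python3 -m handwheel '[[[0.0043,-0.0004,0.0067,0,0,0],[0.0086,-0.0009,0.0135,0,0,0],[0.0107,-0.0012,0.0168,0,0,0],[0.0107,-0.0012,0.0168,0,0,0],[0.0107,-0.0012,0.0168,0,0,0],[0.0107,-0.0012,0.0168,0,0,0],[0,0,0,0,0,0],[0,0,0,0,0,0]]]' 0| grep -E "pos|force|width"; python3 held.py
python3 - <<'E'
from look import *
t,M,s=tool();y=np.radians(1);Mt=np.array([[np.cos(y),np.sin(y),0],[np.sin(y),-np.cos(y),0],[0,0,-1]])
v=R.from_matrix(Mt@M.T).as_rotvec(degrees=True);print('turn',v/6,'shift to look',np.array([.535,-.186,.255])-t)
E
```

```text
tool_pos: [0.5803, 0.1255, 0.0459]
contact_force: [3.0, -0.5, 5.0]
gripper_width: 0.749
grasp_force: 63.9
tool_pos: [0.6346, 0.1196, 0.1317]
contact_force: [0.4, 0.3, -2.6]
gripper_width: 0.745
grasp_force: 66.0
t 27.1667 pos [0.6346 0.1196 0.1317] w 0.745158461809951
12 243 -6.9
15 1753 -6.7
18 1651 -7.3
21 1804 -7.4
24 2076 -7.3
27 2085 -7.3
30 2028 -6.9
33 441 -7.3
x extent [-34.1712  31.2702]
slope [-0.0058 -0.0065 -0.0072]
turn [-0.2682 -5.3418  1.25  ] shift to look [-0.0983 -0.3056  0.1247]
```

```bash
python3 -m handwheel '[[[-0.0109,-0.034,0.0139,-0.27,-5.34,1.25],[-0.0109,-0.034,0.0139,-0.27,-5.34,1.25],[-0.0109,-0.034,0.0139,-0.27,-5.34,1.25],[-0.0109,-0.034,0.0139,-0.27,-5.34,1.25],[-0.0109,-0.034,0.0139,-0.27,-5.34,1.25],[-0.0109,-0.034,0.0139,-0.27,-5.34,1.25],[-0.0109,-0.034,0.0139,0,0,0],[-0.0109,-0.034,0.0139,0,0,0],[-0.0109,-0.034,0.0139,0,0,0],[0,0,0,0,0,0],[0,0,0,0,0,0],[0,0,0,0,0,0],[0,0,0,0,0,0]]]' 0| grep -E "pos|force|width"
python3 pin.py p8.png ring -0.0073 -0.0073; python3 pin.py p9.png ring -0.0073 -0.0073
```

```text
tool_pos: [0.535, -0.1849, 0.254]
contact_force: [0.1, 0.9, -2.8]
gripper_width: 0.745
grasp_force: 66.4
t 28.3 pos [ 0.535  -0.1849  0.254 ] w 0.7453888879420117
[[ 0.9998  0.0188 -0.0026]
 [ 0.0188 -0.9998  0.002 ]
 [-0.0026 -0.0021 -1.    ]]
held outer 439 [-1.5 -0.1 68.6 69.8]
held hole 158 [ 0.3 -0.2 25.4 28.8]
comp [270  25  20  31 496] top [ 0.6517 -0.1839  0.1956] maxz 0.19706461242692866 in tool [116.801    1.3572  58.0606]
comp [ 261  142   40   42 1286] top [ 0.5802 -0.1864  0.1924] maxz 0.19364556982324505 in tool [45.2653  2.4777 61.4952]
comp [275 265  16  18 239] top [ 0.5083 -0.1888  0.1956] maxz 0.19674562892161943 in tool [-26.663    3.5134  58.5055]
pin cyl 2217 [ 0.5752 -0.1766] res 0.006038521612870591
seat 0.72 [276.9, 151.7]
base_b_c 0.92 [382.9, 163.9]
base_b_c 0.7 [494.8, 58.8]
base_b_c 0.61 [383.3, 63.2]
t 28.45 pos [ 0.5357 -0.185   0.255 ] w 0.7486424691689655
[[ 0.9998  0.0193 -0.0011]
 [ 0.0193 -0.9998  0.001 ]
 [-0.0011 -0.001  -1.    ]]
held outer 444 [-1.7  0.  68.6 69.9]
held hole 158 [ 0.1  0.1 25.4 28.8]
comp [270  27  20  30 484] top [ 0.6516 -0.1842  0.1959] maxz 0.19708519787510084 in tool [116.0082   1.4916  59.0321]
comp [ 261  143   40   42 1278] top [ 0.5802 -0.1865  0.1925] maxz 0.19366637098748632 in tool [44.5366  2.4298 62.507 ]
comp [274 265  16  18 253] top [ 0.5082 -0.189   0.1955] maxz 0.1966798269132836 in tool [-27.512    3.4491  59.5672]
pin cyl 2180 [ 0.5753 -0.1767] res 0.005926375645467436
seat 0.81 [282.0, 156.2]
base_b_c 0.94 [385.4, 162.4]
base_b_c 0.67 [379.8, 68.0]
```

```bash
python3 -m handwheel '[[[0.0229,-0.0008,0,0,0,0],[0.0229,-0.0007,0,0,0,0],[0,0,0,0,0,0],[0,0,-0.015,0,0,0],[0,0,-0.015,0,0,0],[0,0,-0.015,0,0,0],[0,0,-0.006,0,0,0],[0,0,-0.006,0,0,0],[0,0,-0.006,0,0,0],[0,0,-0.006,0,0,0],[0,0,0,0,0,0],[0,0,0,0,0,0]]]' 0 | grep -E "pos|force|width"; python3 -m handwheel '[[[0,0,-0.006,0,0,0],[0,0,-0.006,0,0,0],[0,0,-0.006,0,0,0],[0,0,0,0,0,0],[0,0,0,0,0,0]]]' 0| grep -E "pos|force|width"
```

```text
tool_pos: [0.5815, -0.1879, 0.1873]
contact_force: [-0.4, 0.0, -1.6]
gripper_width: 0.746
grasp_force: 66.4
tool_pos: [0.5811, -0.1877, 0.1684]
contact_force: [0.0, 0.9, -2.1]
gripper_width: 0.746
grasp_force: 66.4
```

```bash
python3 -m handwheel '[[[0,0,-0.0015,0,0,0],[0,0,0,0,0,0]]]' 0| grep -E "pos|force"; python3 -m handwheel '[[[0,0,-0.001,0,0,0],[0,0,0,0,0,0]]]' 0| grep -E "pos|force"; python3 -m handwheel '[[[0,0,-0.001,0,0,0],[0,0,0,0,0,0]]]' 0| grep -E "pos|force"
```

```text
tool_pos: [0.5816, -0.1879, 0.1678]
contact_force: [0.6, -0.5, -2.2]
grasp_force: 66.4
tool_pos: [0.5816, -0.1879, 0.1669]
contact_force: [-0.1, 0.3, -1.4]
grasp_force: 66.4
tool_pos: [0.5815, -0.1879, 0.1657]
contact_force: [0.0, 0.0, -1.8]
grasp_force: 66.4
```

```bash
python3 -m handwheel '[[[0,0.001,-0.001,0,0,0],[0,0,0,0,0,0]]]' 0| grep -E "pos|force"; python3 -m handwheel '[[[0,0,-0.001,0,0,0],[0,0,0,0,0,0]]]' 0| grep -E "pos|force"; python3 -m handwheel '[[[0,0,-0.001,0,0,0],[0,0,0,0,0,0]]]' 0| grep -E "pos|force"
```

```text
tool_pos: [0.5814, -0.1867, 0.1646]
contact_force: [-0.2, 0.1, -2.3]
grasp_force: 66.4
tool_pos: [0.5815, -0.1868, 0.1636]
contact_force: [-0.6, -0.1, -0.6]
grasp_force: 66.4
tool_pos: [0.5814, -0.1869, 0.1626]
contact_force: [-0.3, 1.1, -2.5]
grasp_force: 66.4
```

```bash
python3 -m handwheel '[[[0,0,-0.001,0,0,0],[0,0,0,0,0,0]]]' 0| grep -E "pos|force"; python3 -m handwheel '[[[0,0,-0.001,0,0,0],[0,0,0,0,0,0]]]' 0| grep -E "pos|force"
```

```text
tool_pos: [0.5814, -0.1868, 0.1616]
contact_force: [-0.2, -0.1, -1.7]
grasp_force: 66.4
tool_pos: [0.5816, -0.1869, 0.161]
contact_force: [0.3, 0.2, -0.3]
grasp_force: 66.6
```

```bash
python3 -m handwheel '[[[0,0,-0.001,0,0,0],[0,0,0,0,0,0]]]' 0| grep -E "pos|force"
```

```text
tool_pos: [0.5818, -0.1869, 0.1608]
contact_force: [-1.3, 0.5, 3.9]
grasp_force: 67.3
```

Contact at the expected height; release, rise and check the pack.

```bash
python3 -m handwheel '[[[0,0,0.0003,0,0,0],[0,0,0,0,0,0],[0,0,0,0,0,0],[0,0,0,0,0,0],[0,0,0,0,0,0]]]' 1 | grep -E "pos|force"; python3 -m handwheel '[[[0,0,0.006,0,0,0],[0,0,0.02,0,0,0],[0,0,0.04,0,0,0],[0,0,0.04,0,0,0],[-0.02,0,0.02,0,0,0],[-0.03,0,0,0,0,0],[0,0,0,0,0,0],[0,0,0,0,0,0]]]' 1| grep -E "pos|force"
python3 - <<'E'
from look import *
t,M,s=tool();print(s['time'],t)
p,d,c=shot('wrist','fin.png');P=cloud(c,d);rr=np.hypot(P[...,0]-.58,P[...,1]+.1865)*1000;L=(P-t)@M
for lo in range(12,41,2):
    k=(rr>=lo)&(rr<lo+2)&(P[...,2]>.11)&(P[...,2]<.185)&(d>0)&(L[...,2]>.02);print(lo,k.sum(),np.round(np.percentile(P[k][:,2],[10,50,90])*1000,1) if k.sum() else '')
k=(rr>18)&(rr<32)&(P[...,2]>.16)&(P[...,2]<.18)&(L[...,2]>.02);A=np.c_[P[k][:,:2]-[.58,-.1865],np.ones(k.sum())];print('plane',np.linalg.lstsq(A,P[k][:,2],rcond=None)[0],'centre',(np.percentile(P[(P[...,2]>.165)&(P[...,2]<.174)&(rr<45)],.5,0)+np.percentile(P[(P[...,2]>.165)&(P[...,2]<.174)&(rr<45)],99.5,0))/2)
E
```

```text
tool_pos: [0.5815, -0.1869, 0.1599]
contact_force: [-0.5, 0.0, 0.5]
grasp_force: 0.0
tool_pos: [0.531, -0.1869, 0.287]
contact_force: [0.4, 0.8, 0.3]
grasp_force: 0.0
32.6 [ 0.531  -0.1869  0.287 ]
12 245 [121.4 176.9 180.3]
14 294 [135.  168.3 169.8]
16 360 [168.6 169.5 170.4]
18 409 [168.7 169.6 170.5]
20 452 [168.7 169.6 170.4]
22 492 [168.8 169.6 170.4]
24 547 [168.7 169.6 170.4]
26 575 [168.7 169.6 170.5]
28 634 [168.7 169.7 170.5]
30 664 [168.7 169.6 170.5]
32 525 [168.1 169.1 170. ]
34 1 [167.8 167.8 167.8]
36 0 
38 0 
40 0 
plane [0.0007 0.0013 0.1696] centre [ 0.5806 -0.1864  0.1693]
```

Ring top at 169.6 mm (170 expected), level and centred; the robot is clear.

```bash
python3 -c "
from plant import *
print(job_done())"
```

```text
the job is handed in; nothing more can be done
None
```

The spring pack is finished and handed in at about 33 s: third disc hollow side down, fourth hollow side up, and the ring on top, level and centred at the expected height by wrist-camera depth; I did not re-check the spare disc, the two lower discs or the bystanders before handing in.

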